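# Load the last rollers into a flat roller cage and shut its keeper

### The job

Finish loading the flat roller cage: take the two long steel rollers from the grey tray and drop one into each of the two empty pockets, so that each lies fully down on the pocket floor like the roller already in the middle. Then fold the keeper strip down over all three rollers until it stops. Leave the short roller in the tray and do not disturb the middle roller or the other things on the bench.

Things in the scene. Friction and masses are not known exactly. Their poses are not given: they have to be found in the camera images.
- cage: roller cage fixed to the bench: dark base plate 145 x 226 x 8 mm with a pale metal frame, top 26 mm above the bench. Three pockets at y = -60, 0, +60 mm, each 86 (x) by 37 mm (y), floor 8 mm above the bench. The dividers are cut away to the base plate over the middle 48 mm of x, leaving room for fingers beside a roller. Origin on the bench under the middle pocket; z up, -x to the robot's side
- pocket_right (a point): centre of a roller lying fully down in the empty pocket at y = -60 mm of the cage, 24 mm above the bench
- pocket_left (a point): the same for the empty pocket at y = +60 mm of the cage
- keeper (a joint): keeper hinge, level axis along the cage's y, rad: 0 = shut against its stop, the strip level over the middles of all three rollers, 3 mm above them; positive = folded up and back towards the robot, 1.57 = upright, at most 1.9. A stiff hinge: stays at any angle, about 3 N at the strip moves it
- keeper_hinge (a point): middle of the keeper's hinge axis: x = -72 mm of the cage, 46 mm above the bench
- keeper_strip (a point): middle of the keeper's flat steel strip, 204 mm long (along the hinge), 24 mm wide, 5 mm thick, 72 mm from the hinge axis, carried by two thin arms at its ends (99 mm either side of the middle). Shut, this point is 46 mm above the bench over the middle roller; upright, about 118 mm
- roller_a: first long polished steel roller, a plain cylinder 32 mm in diameter and 80 mm long, about 0.5 kg, lying in a groove of the grey tray at the start. Origin at the middle of its axis (16 mm above the groove floor); x runs along its axis
- roller_b: second long polished steel roller, a plain cylinder 32 mm in diameter and 80 mm long, about 0.5 kg, lying in a groove of the grey tray at the start. Origin at the middle of its axis (16 mm above the groove floor); x runs along its axis
- short_roller: short polished steel roller, 32 mm in diameter but only 56 mm long, in one of the three grooves of the tray: not wanted, stays there. Origin and axes as for the long ones
- seated_roller: third long roller (32 x 80 mm), already lying in the middle pocket; stays there. Origin and axes as for the others
- tray: grey tray fixed to the bench, 116 x 200 mm, with three parallel grooves along its x at y = -60, 0, +60 mm, 37 mm wide between ribs 9 mm high, groove floor 8 mm above the bench; ribs are open over the middle 44 mm; low end walls reach 20 mm above the bench. Origin on the bench under its centre
- hex_key: steel hex key lying flat, 124 x 34 x 9 mm: a bystander, leave it. Origin at the centre of its underside
- grease_tin: cream tin, 72 mm across, 40 mm high: a bystander, leave it. Origin at the centre of its underside
- wood_block: upright hardwood block, 30 x 36 x 58 mm: a bystander, leave it. Origin at the centre of its underside
- bin_corner (a point): nearest low corner of a big blue bin that hangs from the back wall over the bench, between tray and cage; does not move. The bin spans 0.17 to 0.33 m above the bench and from this corner goes back to the wall, about 0.27 m towards (+0.87, +0.50) and 0.11 m towards (+0.50, -0.87). Solid: carry things round it on the robot's side (0.40 m from the base axis there)
- pocket_middle (a point): centre of a roller lying fully down in the middle pocket, 24 mm above the bench
Mind the look-alikes: they are no part of the job. What is shaped like the seated_roller but yellow is not meant.

How it is judged:
On the way, in this order (a step that is already met when the one before it is completed fails the run):
1. with the keeper still open (over 1 rad), one long roller lies in each outer pocket (within 8 mm of the pocket point, axis within 0.12 rad), let go by the fingers ((((distance between roller_a and pocket_left below 0.008 m and angle between the x axis of roller_a and the x axis of cage, either way round below 0.12 rad) and (distance between roller_b and pocket_right below 0.008 m and angle between the x axis of roller_b and the x axis of cage, either way round below 0.12 rad)) or ((distance between roller_b and pocket_left below 0.008 m and angle between the x axis of roller_b and the x axis of cage, either way round below 0.12 rad) and (distance between roller_a and pocket_right below 0.008 m and angle between the x axis of roller_a and the x axis of cage, either way round below 0.12 rad))) and value of joint keeper above 1 rad and contact force between the fingers and roller_a below 0.1 N and contact force between the fingers and roller_b below 0.1 N), for 0.2 s.
2. the keeper strip is shut over them (under 0.06 rad) ((((distance between roller_a and pocket_left below 0.008 m and angle between the x axis of roller_a and the x axis of cage, either way round below 0.12 rad) and (distance between roller_b and pocket_right below 0.008 m and angle between the x axis of roller_b and the x axis of cage, either way round below 0.12 rad)) or ((distance between roller_b and pocket_left below 0.008 m and angle between the x axis of roller_b and the x axis of cage, either way round below 0.12 rad) and (distance between roller_a and pocket_right below 0.008 m and angle between the x axis of roller_a and the x axis of cage, either way round below 0.12 rad))) and value of joint keeper below 0.06 rad), for 0.2 s.
At the end, for the whole second after the job is handed in: One long roller in each outer pocket and the third still in the middle one (origin within 8 mm of the pocket point, axis within 0.12 rad), at rest (under 0.02 m/s); keeper under 0.06 rad from shut; short roller within 20 mm of its start (all of step 2 and distance between seated_roller and pocket_middle below 0.008 m and angle between the x axis of seated_roller and the x axis of cage, either way round below 0.12 rad and distance of short_roller from where it was at the start of the episode below 0.02 m and linear speed of each of roller_a, roller_b, seated_roller below 0.02 m/s); the robot touches nothing.
It fails at once if the middle roller is pushed more than 10 mm (distance of seated_roller from where it was at the start of the episode above 0.01 m).
It fails at once if the short roller is taken from its groove (moved over 20 mm) (distance of short_roller from where it was at the start of the episode above 0.02 m).
It fails at once if a bystander (hex key, tin, wood block) is moved more than 20 mm (distance of any of hex_key, grease_tin, wood_block from where it was at the start of the episode above 0.02 m).
It also fails if it takes over 67 s, if anything falls off the work surface, if the arm or the gripper's body presses on something with over 40 N, if the wrist force passes 120 N, or if a joint passes its speed limit or range.

### The arm

A 6-joint arm with a two-finger parallel gripper is mounted at the origin on the work surface; the furniture and walls round the work are solid. World frame = base frame: x ahead of the robot, y to its left, z up, the work surface at z = 0. Lengths are in m, angles in rad, forces in N, time in s.
With the tool pointing down it reaches from about 0.35 to 0.975 m from the base axis. Payload 4.9 kg.
Tool frame: the origin (TCP) lies at the very end of the fingers, on their centre line; the grasp point (between the pads) lies 19 mm behind it; z points along the fingers, x is the direction in which the jaws open and shut, and the axes are right-handed (so a half turn about z gives the same grasp; the last joint's range is limited). The gripper opens to 85 mm and grips with 20 to 120 N. Pads are 22 mm wide; open, the fingers measure 114 mm over their backs; the gripper's body (76 mm by 85 mm) begins 54 mm behind the grasp point. The pads swing forward as they close: fully open they stand 13 mm farther back than shut.
Start: joints at [-1.343, 0.053, 1.613, -0, 1.476, -0.119], TCP at [0.212, -0.588, 0.231] pointing down, gripper open.
Joint ranges: [-3.01, 3.01], [-1.01, 2.22], [0.06, 2.58], [-1.02, 4.17], [0.09, 2.62], [-3.14, 3.14]. Speed limits (rad/s): [2.57, 2.57, 3.14, 3.14, 3.14, 3.14].

### API

Orientations are given as a rotation vector (axis times angle).
In Python, from station import readout, viewer, ctrl, nets gives the robot as it stands. The module is installed in compiled form; this text tells all that it offers.
- The arm moves only by the tool step_arm, never from a script. Its argument "moves" is a list that holds one entry, the list of rows, each a list of 4 numbers: the shift along the world's x, y, z in cm, then the turn about the world's z in rad. In form: [[[dx, dy, dz, yaw], ...]]. A call has 1 to 10 rows; each row shifts and turns the commanded pose from where the row before left it; what a row does not reach is not made up. A row lasts 1/12 s, in which the tool goes at most 41.7 mm and 7.16 degrees, less where a joint would pass 70% of its speed; a pose out of reach is approached as far as the arm can. A call is refused whole if a number of a shift passes 4.17 or a number of a turn 0.125, either way. A call with a gripper value outside its range is refused whole. "grip" is the closure, from 0 (fully open) to 1 (shut), set as the call begins (left out, the last holds). The fingers move at their own pace and stop on an object; "squeeze" is the grip in N (left out, the last holds). Time passes only in rows, so rows that do not move let the fingers close. It gives the time, the measured TCP pose, the force and the opening at its end, in the units of the state.
- readout.get_obs(): the state, without advancing time (a new reading comes with each control period).
- viewer.get_image(name): name is "scene" or "top" or "wrist"; returns the picture (420x560x3 uint8, blue, green, red); there is no depth.
- viewer.calibration(name): a dict with "camera_matrix" (3x3 intrinsics, pixels), "k1" (the pictures are not rectified: a ray, as slopes to the right and down, at radius r is drawn at 1 + k1 r^2 times it, then the intrinsics apply), "R" (3x3) and "t" (3): a world point X has camera coordinates R X + t. Camera axes: x right, y down, z forward; pixel columns grow to the right and rows downward; lengths in m; the calibration is good to about 2 mm. A picture is of the moment at which its call begins: read the wrist's pose just before it. calibration takes no time and is no camera call; for the wrist camera it gives the pose at the moment of the call.
- ctrl.finish_job(): hands the job in, once; it reports no verdict.
Trained networks look in the newest picture that a camera, given by its name, has taken for a name from the list of things; names that differ only in an ending like _2 or _b are one class to them, and where a whole thing is asked for, a point or a joint stands for the part that bears it (a point fixed in the world has none). Each returns a list of dicts, best first, with "confidence" (0 to 1); they miss things now and then, are a little off and sometimes report something else, mostly with a low value. They report only what shows in the picture. A call takes as long as a camera call. They do not tell look-alikes from the thing itself.
- nets.masks_of(camera, thing): "region" (420x560 bool, what is visible of it) and "box" ([left, top, right, bottom] in pixels, round what is visible of it).
- nets.pinpoint(camera, thing): "at" ([column, row] in pixels: a listed point, or the origin of a listed thing).
The state is a dict: "t": time; "q": joint angles; "dq": joint speeds; "effort": joint torques, N m; "tool_pos": TCP position; "tool_rot": TCP orientation; "contact_force": force on the tool from outside, world axes, zero at the start; "wrist_torque": the same for the moment, N m; "opening": finger opening in m.
Only numpy, scipy, OpenCV 4.12 (cv2) and the standard library are available. Lean on these libraries where they do the work, as an engineer would, in place of code of your own. Each camera call takes 0.05 s, during which the arm holds its last target. There are 200 camera calls.

## Working session

There is one attempt and no reset: what is moved stays moved. The work goes in short steps, Python scripts to look and compute and a tool call to move; the robot and the scene stay as the last step left them, time stands still between calls to the robot, and variables do not carry over. Pictures are saved under pics/ and viewed, about 8 in all and at most 12, crops included, and the job is handed in when it is done.

Besides the shell and the picture viewer there is one more tool, called as a command line: name --argument value ..., lists and objects as JSON in quotes. step_arm: Moves the arm, as the interface text tells. Its arguments: {"type":"object","properties":{"moves":{"type":"array","items":{"type":"array","items":{"type":"array","items":{"type":"number"}}}},"grip":{"type":"number"},"squeeze":{"type":"number"}},"required":["moves"]}

```bash
mkdir -p pics; cat > h.py <<'E'
import numpy as np, cv2
from station import readout, viewer, ctrl, nets
def ray(cam,px,cal=None):
    c=cal or viewer.calibration(cam); K=np.array(c["camera_matrix"]);k=c["k1"]
    d=np.array([(px[0]-K[0,2])/K[0,0],(px[1]-K[1,2])/K[1,1]]);u=d.copy()
    for _ in range(20): u=d/(1+k*(u@u))
    R=np.array(c["R"]);t=np.array(c["t"])
    return -R.T@t, R.T@np.array([u[0],u[1],1.])
def at_z(cam,px,z,cal=None):
    o,d=ray(cam,px,cal); return o+d*(z-o[2])/d[2]
def proj(cam,X,cal=None):
    c=cal or viewer.calibration(cam); K=np.array(c["camera_matrix"])
    p=np.array(c["R"])@np.array(X)+np.array(c["t"]);u=p[:2]/p[2];u=u*(1+c["k1"]*(u@u))
    return K[:2,:2]@u+K[:2,2]
E
python3 - <<'E'
from h import *
o=readout.get_obs();print(o)
a=viewer.get_image("scene");b=viewer.get_image("top")
cv2.imwrite("pics/scene.png",a);cv2.imwrite("pics/top.png",b)
for c in ["scene","top"]:
    K=viewer.calibration(c);print(c,K["camera_matrix"],K["k1"],-np.array(K["R"]).T@K["t"])
    for n in ["cage","tray","roller_a","short_roller","seated_roller","hex_key","grease_tin","wood_block","keeper_hinge","keeper_strip","pocket_right","pocket_left","pocket_middle","bin_corner"]:
        print(c,n,[(np.round(r["at"]).tolist(),round(r["confidence"],2)) for r in nets.pinpoint(c,n)])
E
```

```text
{'t': 0.0, 'q': array([-1.34301325e+00,  5.33551450e-02,  1.61433386e+00,  8.06147355e-06,
        1.47598361e+00, -1.19020107e-01]), 'dq': array([-0.00105639,  0.00139588,  0.0012059 , -0.00044062, -0.00130744,
        0.00042672]), 'effort': array([-6.24110453e-04, -3.93681800e+01, -3.70178998e+01, -2.64134751e-04,
        7.09562548e-03,  1.08489036e-06]), 'tool_pos': array([ 0.21227935, -0.58717004,  0.23004027]), 'tool_rot': array([-2.57025884e+00,  1.80405304e+00,  2.42291960e-03]), 'contact_force': array([ 0.33409781, -0.34880384, -0.17721864]), 'wrist_torque': array([-0.0319872 ,  0.03437968, -0.0123989 ]), 'opening': 0.0852381226391701}
scene [[381.83747731   0.         271.32575042]
 [  0.         381.83747731 207.24667339]
 [  0.           0.           1.        ]] -0.02750805206338454 [0.0142856  0.64534329 0.70505449]
scene cage []
scene tray [([312.0, 196.0], 0.87), ([239.0, 280.0], 0.59)]
scene roller_a [([311.0, 191.0], 0.65), ([302.0, 196.0], 0.56)]
scene short_roller [([328.0, 189.0], 0.66), ([282.0, 232.0], 0.16)]
scene seated_roller [([277.0, 313.0], 0.81), ([215.
[... 460 characters left out ...]
25134547]
 [  0.           0.           1.        ]] -0.019995870266928183 [ 0.30326126 -0.04611893  1.30070264]
top cage [([194.0, 192.0], 0.61)]
top tray [([357.0, 202.0], 0.95)]
top roller_a [([357.0, 201.0], 0.81), ([339.0, 198.0], 0.75)]
top short_roller [([377.0, 214.0], 0.47)]
top seated_roller [([181.0, 258.0], 0.86), ([193.0, 194.0], 0.71), ([213.0, 194.0], 0.45), ([139.0, 244.0], 0.23)]
top hex_key []
top grease_tin [([288.0, 202.0], 0.98)]
top wood_block [([140.0, 245.0], 0.57)]
top keeper_hinge []
top keeper_strip [([178.0, 216.0], 0.59)]
top pocket_right [([214.0, 192.0], 0.75)]
top pocket_left [([171.0, 186.0], 0.67)]
top pocket_middle [([194.0, 192.0], 0.61)]
top bin_corner []
```

```bash
python3 - <<'E'
import cv2
a=cv2.imread("pics/top.png")
cv2.imwrite("pics/top_crop.png",cv2.resize(a[100:320,110:430],(800,550),interpolation=cv2.INTER_CUBIC))
E
```

```text
(no output)
```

View pics/top_crop.png

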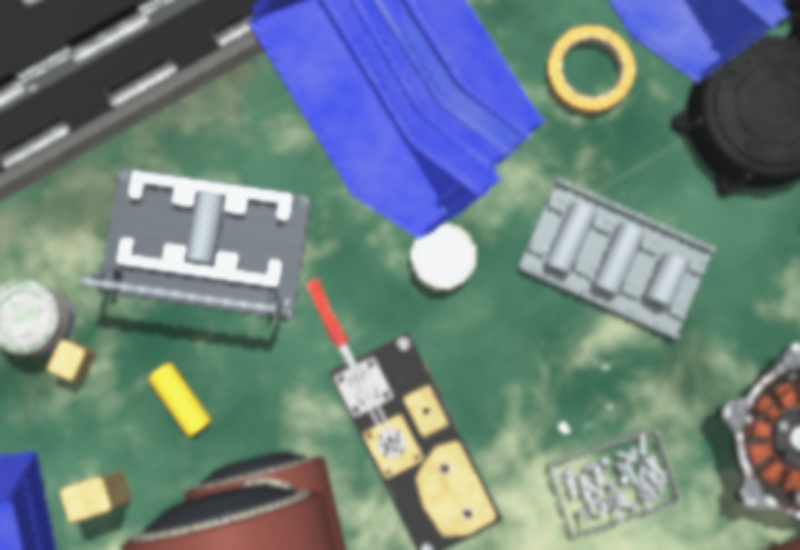

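View pics/scene.png

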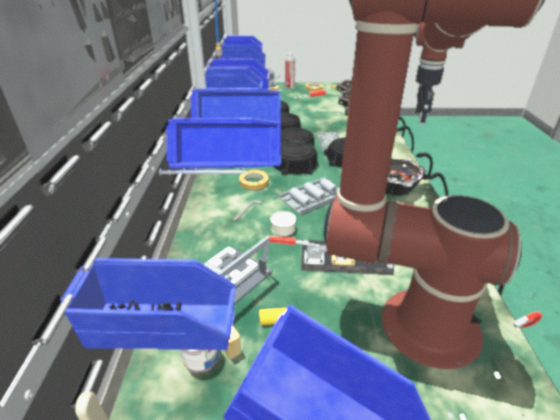

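The top crop shows three rollers in the tray, at full-picture pixels (339,195), (357,203) and (376,212). The right one is clearly shorter. The seated roller is at (192,191). The look-alike is the yellow cylinder at (182,260), which is no part of the job. The keeper stands up on the robot's side of the cage, and the bin corner is near (280,193).

```bash
python3 - <<'E'
from h import *
f=lambda x,y:(110+x/2.5,100+y/2.5)
P=lambda n,x,y,z: print(n,np.round(at_z("top",f(x,y),z),4))
for n,x,y,z in [("trayTL",560,180,.02),("trayTR",715,250,.02),("trayBR",678,338,.02),("trayBL",520,270,.02),
 ("r1",572,237,.04),("r2",617,258,.04),("short",664,280,.04),("cageFTL",130,172,.026),("cageFTR",290,195,.026),("cageFBL",120,262,.026),("cageFBR",278,282,.026),("seatTop",208,192,.04),("seatBot",202,260,.04),("stripL",85,282,.118),("stripR",292,310,.118),("tin",443,257,.04),("block",68,362,.058),("block2",95,497,.058),("binc",425,235,.17)]: P(n,x,y,z)
viewer.get_image("top")
for n in ["roller_a","short_roller","seated_roller","keeper_strip","tray","cage"]:
    for r in nets.masks_of("top",n):
        m=r["region"]; (c,s,a)=cv2.minAreaRect(np.argwhere(m)[:,::-1].astype(np.float32)); print(n,round(r["confidence"],2),np.round(c,1),np.round(s,1),round(a,1), np.round(at_z("top",c,.04 if 'r_' in n or 'roller' in n else .02),4))
E
```

```text
trayTL [ 0.5454 -0.2804  0.02  ]
trayTR [ 0.4617 -0.458   0.02  ]
trayBR [ 0.3608 -0.4105  0.02  ]
trayBL [ 0.4412 -0.231   0.02  ]
r1 [ 0.476  -0.2884  0.04  ]
r2 [ 0.4514 -0.3389  0.04  ]
short [ 0.4257 -0.3916  0.04  ]
cageFTL [0.5583 0.2131 0.026 ]
cageFTR [0.5298 0.0311 0.026 ]
cageFBL [0.4551 0.2233 0.026 ]
cageFBR [0.4302 0.0451 0.026 ]
seatTop [0.5317 0.1225 0.04  ]
seatBot [0.4546 0.1289 0.04  ]
stripL [0.4235 0.24   0.118 ]
stripR [0.3914 0.024  0.118 ]
tin [ 0.4548 -0.1414  0.04  ]
block [0.3421 0.2718 0.058 ]
block2 [0.1966 0.2407 0.058 ]
binc [ 0.4618 -0.1138  0.17  ]
roller_a 0.74 [338.  194.5] [11.1 28.7] 24.0 [ 0.4769 -0.286   0.04  ]
roller_a 0.68 [357.5 203.5] [12.1 29.1] 26.6 [ 0.4505 -0.3408  0.04  ]
short_roller 0.71 [376. 212.] [10.3 19.7] 24.0 [ 0.4256 -0.3929  0.04  ]
short_roller 0.15 [355.9 203. ] [69.8 41. ] 24.3 [ 0.4519 -0.3363  0.04  ]
seated_roller 0.87 [191.1 191. ] [12.  28.6] 9.5 [0.4913 0.1283 0.04  ]
seated_roller 0.82 [180.9 259.3] [28.8 11.2] 54.5 [0.301  0.1556 0.04  ]
seated_roller 0.68 [188.8 196.5] [84.6 50.2] 7.7 [0.4759 0.1347 0.04  ]
keeper_strip 0.67 [182.5 216.5] [79.8  5.1] 8.6 [0.4197 0.1519 0.04  ]
tray 0.58 [356.2 203.7] [70.4 41.5] 23.6 [ 0.4522 -0.3418  0.02  ]
tray 0.5 [189.6 197. ] [81.5 49.9] 8.9 [0.4772 0.1352 0.02  ]
tray 0.39 [182.5 216.5] [79.8  4.9] 8.8 [0.4215 0.1551 0.02  ]
cage 0.64 [189. 197.] [84.9 50.8] 8.5 [0.4771 0.137  0.02  ]
cage 0.62 [182.5 216.5] [79.8  5. ] 8.7 [0.4216 0.155  0.02  ]
```

step_arm --moves '[[[2.6, 2.8, 0, -0.087], [2.6, 2.8, 0, -0.087], [2.6, 2.8, 0, -0.087], [2.6, 2.8, 0, -0.087], [2.6, 2.8, 0, -0.087], [2.6, 2.8, 0, -0.087], [2.6, 2.8, 0, -0.087], [2.6, 2.8, 0, -0.087], [2.6, 2.8, 0, -0.087], [0, 0, 0, 0]]]' --grip 0.45 --squeeze 50

```text
t: 2.68
tool_pos: [0.4499, -0.3313, 0.2315]
tool_rot: [-1.692, 2.644, 0.001]
contact_force: [0.1, -0.4, -0.2]
opening: 0.0464
```

```bash
cat >> h.py <<'E'
from scipy.spatial.transform import Rotation as Ro
def tool():
    o=readout.get_obs(); R=Ro.from_rotvec(o["tool_rot"]).as_matrix(); return o,R,np.arctan2(R[1,0],R[0,0])
def mrect(cam,thing,z,cal=None,minc=.3):
    out=[]
    for r in nets.masks_of(cam,thing):
        if r["confidence"]<minc: continue
        p=cv2.boxPoints(cv2.minAreaRect(np.argwhere(r["region"])[:,::-1].astype(np.float32)))
        w=np.array([at_z(cam,q,z,cal)[:2] for q in p]); e=[w[1]-w[0],w[2]-w[1]]; L=[np.linalg.norm(v) for v in e]
        v=e[int(np.argmax(L))]; a=np.arctan2(v[1],v[0]); a=(a+np.pi/2)%np.pi-np.pi/2
        out.append((round(r["confidence"],2),np.round(w.mean(0),4),np.round(sorted(L),3),round(a,3),np.round(r["box"]).tolist()))
    return out
E
python3 - <<'E'
from h import *
o,R,y=tool(); cal=viewer.calibration("wrist"); im=viewer.get_image("wrist"); cv2.imwrite("pics/w1.png",im)
print(o["tool_pos"],y,o["opening"],o["q"])
cp=-np.array(cal["R"]).T@cal["t"]; print("cam in tool",R.T@(cp-o["tool_pos"]))
for n in ["roller_a","short_roller","tray"]: 
    for m in mrect("wrist",n,.024 if n!="tray" else .02,cal): print(n,m)
E
```

```text
[ 0.44988397 -0.33125292  0.23153604] -2.0032093126681962 0.04644978612869803 [-0.76929482 -0.10587783  1.76808999  0.00280135  1.47912571  1.23365989]
cam in tool [-8.59908568e-05 -7.50494953e-02 -1.44046243e-01]
roller_a (0.84, array([ 0.4516, -0.3418]), array([0.03 , 0.084]), np.float64(-0.412), [279.0, 140.0, 307.0, 213.0])
roller_a (0.71, array([ 0.4764, -0.2862]), array([0.032, 0.085]), np.float64(-0.422), [223.0, 138.0, 254.0, 212.0])
short_roller (0.92, array([ 0.4275, -0.3972]), array([0.033, 0.061]), np.float64(-0.363), [329.0, 150.0, 359.0, 200.0])
short_roller (0.69, array([ 0.4574, -0.1388]), array([0.072, 0.092]), np.float64(-1.283), [110.0, 203.0, 177.0, 270.0])
tray (0.73, array([ 0.4556, -0.3434]), array([0.117, 0.199]), np.float64(1.133), [199.0, 119.0, 386.0, 220.0])
```

View pics/w1.png

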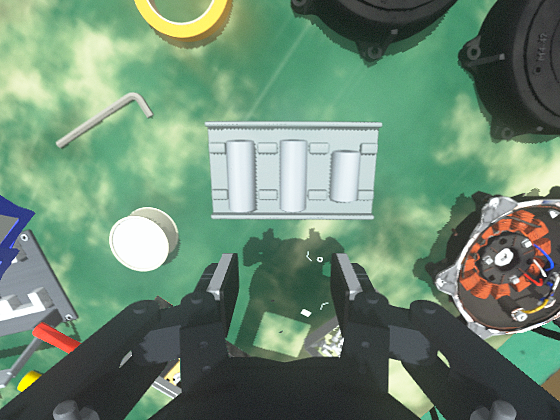

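Wrist view: long rollers at (240,175) and (293,175), short roller at (345,176). The tray spans (205,120) to (381,218). All three match the description, so I take the left one (A) first.

step_arm --moves '[[[0.66, 1.12, -4.0, 0], [0.66, 1.12, -4.0, 0], [0.66, 1.12, -4.0, 0], [0.66, 1.12, -4.0, 0], [0, 0, 0, 0], [0, 0, 0, 0]]]'

```text
t: 3.38
tool_pos: [0.4703, -0.291, 0.0704]
tool_rot: [1.686, -2.648, -0.009]
contact_force: [0.3, -0.6, 1.6]
opening: 0.0467
```

```bash
python3 - <<'E'
from h import *
o,R,y=tool(); cal=viewer.calibration("wrist"); im=viewer.get_image("wrist"); cv2.imwrite("pics/w2.png",im)
print(o["tool_pos"],y)
for m in mrect("wrist","roller_a",.024,cal): print(m)
E
```

```text
[ 0.47032491 -0.29101658  0.0704384 ] -2.0076489505279436
(0.79, array([ 0.4745, -0.2853]), array([0.031, 0.091]), np.float64(-0.422), [247.0, 159.0, 298.0, 289.0])
(0.78, array([ 0.4502, -0.3406]), array([0.034, 0.089]), np.float64(-0.481), [342.0, 158.0, 398.0, 291.0])
(0.68, array([0.4309, 0.0006]), array([0.012, 0.036]), np.float64(-0.775), [0.0, 382.0, 14.0, 412.0])
```

View pics/w2.png

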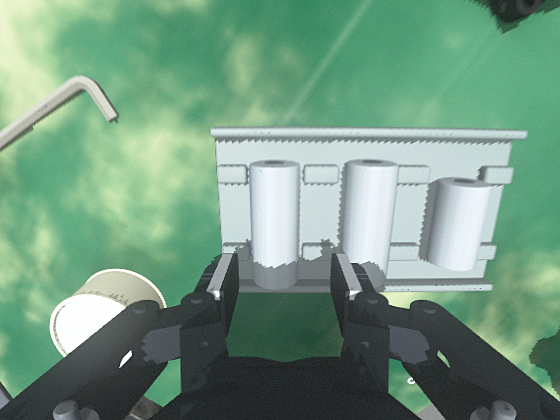

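Wrist view: roller A (275,225) lies slightly left of the finger centre (287), which agrees with the computed shift. The fingers straddle it.

step_arm --moves '[[[0.5, 0.5, -0.5, 0], [0, 0, -1.8, 0], [0, 0, -1.8, 0], [0, 0, -1.5, 0], [0, 0, -0.3, 0], [0, 0, 0, 0], [0, 0, 0, 0]]]'

```text
t: 4.07
tool_pos: [0.4788, -0.2875, 0.0157]
tool_rot: [-1.687, 2.649, -0.005]
contact_force: [0.2, 0.1, -0.9]
opening: 0.0471
```

step_arm --moves '[[[0, 0, 0, 0], [0, 0, 0, 0], [0, 0, 0, 0], [0, 0, 0, 0], [0, 0, 0, 0]]]' --grip 1 --squeeze 60

```text
t: 4.48
tool_pos: [0.4789, -0.2877, 0.0163]
tool_rot: [-1.688, 2.649, -0.006]
contact_force: [-1.9, -0.6, 6.5]
opening: 0.0301
```

step_arm --moves '[[[0, 0, 0, 0], [0, 0, -0.2, 0], [0, 0, -0.2, 0], [0, 0, 0, 0]]]' --grip 0.5

```text
t: 4.82
tool_pos: [0.4771, -0.2859, 0.009]
tool_rot: [1.688, -2.649, -0.002]
contact_force: [0.1, -0.5, -0.7]
opening: 0.043
```

step_arm --moves '[[[0, 0, 0, 0], [0, 0, 0, 0], [0, 0, 0, 0], [0, 0, 0, 0], [0, 0, 0, 0]]]' --grip 1 --squeeze 60

```text
t: 5.23
tool_pos: [0.4773, -0.2863, 0.0096]
tool_rot: [1.688, -2.649, -0.001]
contact_force: [-1.0, -0.0, 0.7]
opening: 0.0303
```

step_arm --moves '[[[0, 0, 1.0, 0], [0, 0, 2.0, 0], [0, 0, 2.5, 0], [0, 0, 2.5, 0], [-1.0, 0, 2.0, 0], [-1.5, 0, 2.0, 0], [0, 0, 0, 0]]]'

```text
t: 5.82
tool_pos: [0.4527, -0.2876, 0.1339]
tool_rot: [-1.687, 2.649, -0.008]
contact_force: [1.8, -1.1, -4.9]
opening: 0.0301
```

```bash
python3 - <<'E'
from h import *
o,R,y=tool(); cal=viewer.calibration("wrist"); im=viewer.get_image("wrist"); cv2.imwrite("pics/w3.png",im)
print(o["tool_pos"],y,o["opening"],o["contact_force"])
E
```

```text
[ 0.45271946 -0.28756937  0.13390707] -2.0075603645206663 0.03007504143654415 [ 1.79502007 -1.06805013 -4.90245433]
```

View pics/w3.png

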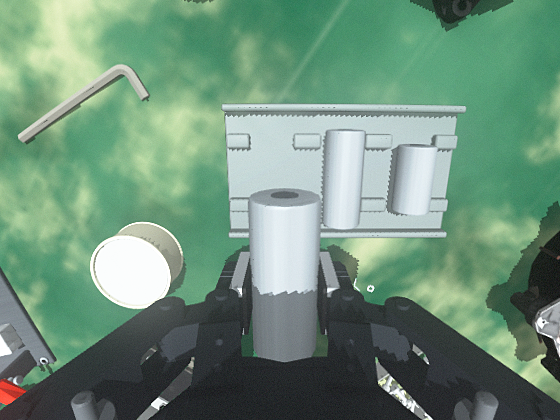

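Roller A is held level: its far end is at (284,195), and the reading is 4.9 N down. I carry it round the bin on the robot's side.

step_arm --moves '[[[-2.5, 1.3, 2.8, 0], [-2.5, 1.3, 2.8, 0], [-2.5, 1.3, 2.8, 0], [-0.5, 3.2, 0.7, 0.03], [-0.2, 3.5, 0, 0.03], [0, 3.5, 0, 0.03], [0, 3.5, 0, 0.03], [0, 3.5, 0, 0.03], [0, 3.5, 0, 0.03], [0, 3.0, 0, 0.03]]]'

```text
t: 6.7
tool_pos: [0.3695, -0.008, 0.2188]
tool_rot: [1.958, -2.455, -0.004]
contact_force: [2.0, 0.8, -6.0]
opening: 0.0302
```

step_arm --moves '[[[1.0, 3.2, 0, 0.03], [2.0, 2.5, 0, 0.03], [2.5, 2.0, 0, 0.03], [2.0, 0.8, 0, 0.015], [0, 0, 0, 0], [0, 0, 0, 0]]]'

```text
t: 7.2
tool_pos: [0.445, 0.0755, 0.2185]
tool_rot: [2.082, -2.348, -0.005]
contact_force: [-0.0, 0.7, -5.7]
opening: 0.0299
```

```bash
python3 - <<'E'
from h import *
o,R,y=tool(); cal=viewer.calibration("wrist"); im=viewer.get_image("wrist"); cv2.imwrite("pics/w4.png",im)
print(o["tool_pos"],y,o["opening"],o["contact_force"])
for n,z in [("seated_roller",.024),("roller_a",.024),("cage",.026),("keeper_strip",.118)]:
    for m in mrect("wrist",n,z,cal): print(n,m)
for n,z in [("pocket_right",.024),("pocket_left",.024),("pocket_middle",.024),("keeper_hinge",.046),("keeper_strip",.118)]:
    for r in nets.pinpoint("wrist",n): print(n,r["confidence"],r["at"],at_z("wrist",r["at"],z,cal))
E
```

```text
[0.44502262 0.07548387 0.21847516] -1.6903265432506154 0.029903660108241435 [-0.04735996  0.67755736 -5.65789419]
seated_roller (0.74, array([0.4937, 0.1316]), array([0.032, 0.085]), np.float64(-0.184), [213.0, 102.0, 243.0, 184.0])
seated_roller (0.5, array([0.3307, 0.1784]), array([0.015, 0.035]), np.float64(-0.885), [201.0, 270.0, 224.0, 293.0])
seated_roller (0.38, array([0.3879, 0.1722]), array([0.072, 0.277]), np.float64(1.404), [93.0, 206.0, 333.0, 263.0])
roller_a (0.76, array([0.3159, 0.091 ]), array([0.083, 0.247]), np.float64(-0.081), [246.0, 189.0, 319.0, 361.0])
cage (0.85, array([0.4541, 0.1574]), array([0.21 , 0.246]), np.float64(1.398), [90.0, 87.0, 340.0, 261.0])
pocket_right 0.63 [284.6, 143.8] [0.48733578 0.07035045 0.024     ]
pocket_left 0.63 [172.4, 140.8] [0.50562593 0.19116038 0.024     ]
pocket_middle 0.56 [233.2, 140.8] [0.49726685 0.12519758 0.024     ]
keeper_hinge 0.68 [222.9, 212.8] [0.42435401 0.14537577 0.046     ]
keeper_strip 0.67 [214.4, 252.1] [0.41138489 0.14144949 0.118     ]
```

View pics/w4.png

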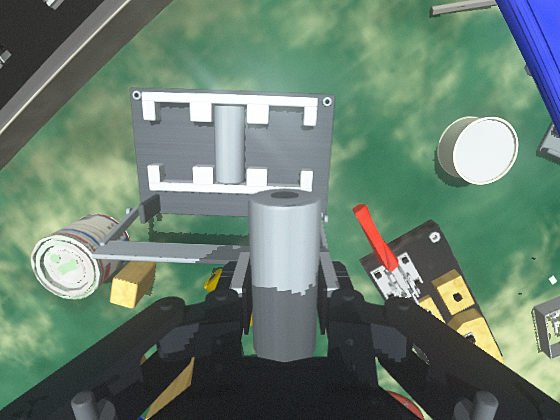

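Held roller, far end at (284,195). The seated roller is at (229,143), the empty right pocket at about (284,144) and the left one at (176,144). The keeper strip is up at rows 245–262.

```bash
python3 - <<'E'
from h import *
o,R,y=tool(); cal=viewer.calibration("wrist"); im=cv2.imread("pics/w4.png")
big=cv2.resize(im[70:280,80:360],(800,600),interpolation=cv2.INTER_CUBIC); cv2.imwrite("pics/w4c.png",big)
for n,p,z in [("FTL",(142,93),.026),("FTR",(318,97),.026),("FBL",(148,190),.026),("FBR",(313,190),.026),("hold",(284,195),.233)]:
    q=at_z("wrist",p,z,cal); print(n,q, R.T@(q-o["tool_pos"]))
E
```

```text
FTL [0.56038537 0.2116975  0.026     ] [-0.15021309 -0.09727635  0.19507634]
FTR [0.5325924  0.02860939 0.026     ] [ 0.0348953  -0.09192953  0.19503924]
FBL [0.45677523 0.23077821 0.026     ] [-0.15656664  0.00788431  0.19502033]
FBR [0.43362591 0.04341545 0.026     ] [0.03222067 0.0081026  0.19498535]
hold [0.48562808 0.06990082 0.233     ] [-0.00042368 -0.04040976 -0.01198228]
```

View pics/w4c.png

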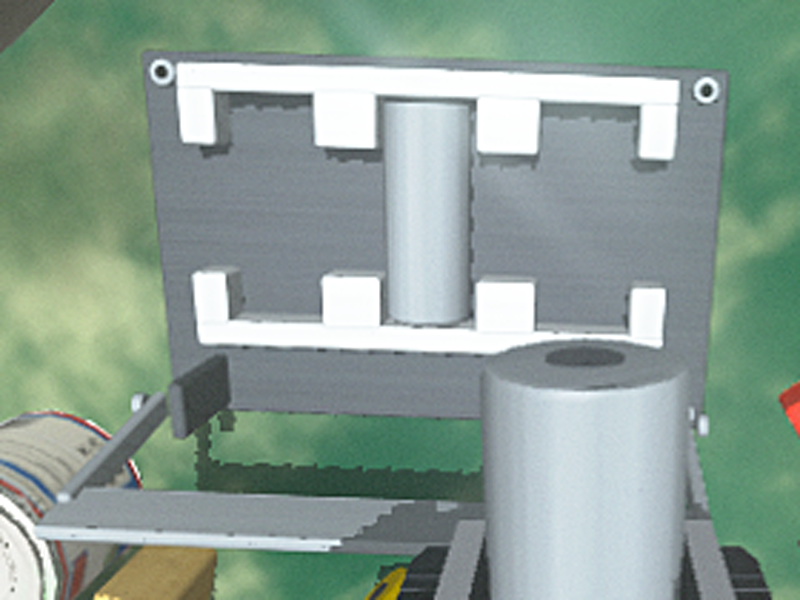

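step_arm --moves '[[[2.0, -0.3, 0, -0.015], [2.05, -0.28, -1.3, -0.015], [0, 0, -3.5, 0], [0, 0, -3.5, 0], [0, 0, -3.5, 0], [0, 0, -2.0, 0], [0, 0, 0, 0], [0, 0, 0, 0]]]'

```text
t: 8.37
tool_pos: [0.4852, 0.0687, 0.0819]
tool_rot: [2.046, -2.382, -0.003]
contact_force: [0.0, 0.7, -5.3]
opening: 0.0298
```

```bash
python3 - <<'E'
from h import *
o,R,y=tool(); cal=viewer.calibration("wrist"); im=viewer.get_image("wrist"); cv2.imwrite("pics/w5.png",im)
print(o["tool_pos"],y,o["opening"],o["contact_force"])
for n,z in [("seated_roller",.024),("roller_a",.08)]:
    for m in mrect("wrist",n,z,cal): print(n,m)
E
```

```text
[0.4851899  0.06873765 0.08192593] -1.722192537885624 0.029823920561141727 [ 0.04177516  0.71769024 -5.28583239]
seated_roller (0.75, array([0.4908, 0.1317]), array([0.033, 0.091]), np.float64(-0.143), [165.0, 165.0, 222.0, 288.0])
roller_a (0.64, array([0.4726, 0.0708]), array([0.036, 0.106]), np.float64(-0.113), [246.0, 188.0, 319.0, 363.0])
```

View pics/w5.png

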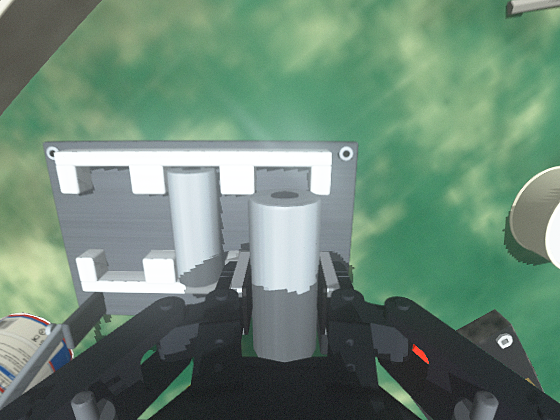

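```bash
python3 - <<'E'
from h import *
o,R,y=tool(); cal=viewer.calibration("wrist"); im=cv2.imread("pics/w5.png")
for n,p,z in [("Ltab",(254,168),.026),("Rtab",(311,166),.026),("wallL",(256,165),.026),("wallR",(309,165),.026),("Ltabfr",(254,192),.026),("Rtabfr",(311,193),.026),("outL",(53,152),.026),("outR",(331,151),.026),("hold",(284,195),.096),("bolt1",(53,154),.008),("bolt2",(345,153),.008)]:
    q=at_z("wrist",p,z,cal); print(n,q[:2], (R.T@(q-o["tool_pos"]))[:2])
cv2.imwrite("pics/w5c.png",cv2.resize(im[130:270,150:350],(800,560),interpolation=cv2.INTER_CUBIC))
E
```

```text
Ltab [0.53145947 0.08305474] [-0.02059338 -0.04014551]
Rtab [0.52705157 0.04520723] [ 0.01748616 -0.04149162]
wallL [0.53323969 0.08137702] [-0.01920309 -0.0421582 ]
wallR [0.52791559 0.04644142] [ 0.01613586 -0.04215977]
Ltabfr [0.51520128 0.08599741] [-0.02105237 -0.02362977]
Rtabfr [0.50863761 0.04755403] [ 0.0179411  -0.02293455]
outL [0.56386462 0.21692477] [-0.15781794 -0.05200595]
outR [0.5349487  0.03090017] [ 0.03043975 -0.05145452]
hold [0.52778674 0.06318321] [-0.00044855 -0.03988142]
bolt1 [0.56263053 0.23148091] [-0.17200818 -0.0484967 ]
bolt2 [0.52967283 0.01871516] [ 0.04329435 -0.0479796 ]
```

View pics/w5c.png

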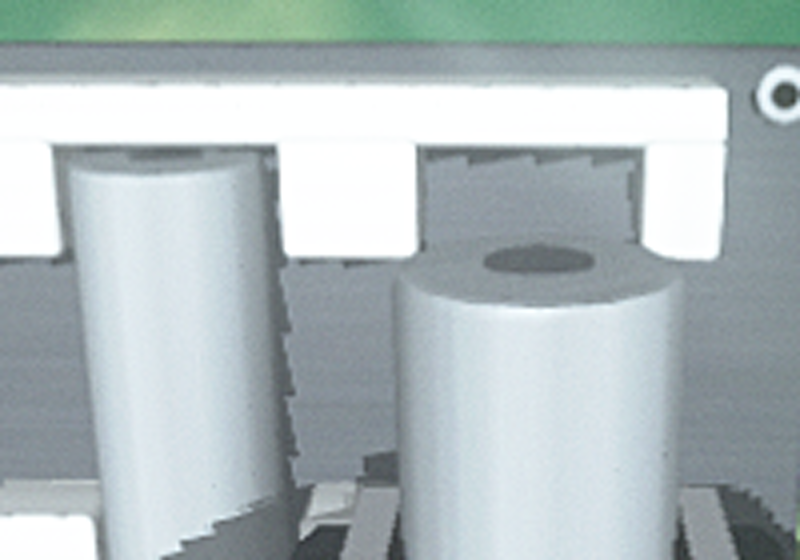

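The held roller is 1 mm off the pocket centreline and about 1 mm too far forward. I correct both and lower it.

step_arm --moves '[[[-0.1, 0.12, -1.0, 0], [0, 0, -1.5, 0], [0, 0, -1.5, 0], [0, 0, -0.8, 0], [0, 0, 0, 0], [0, 0, 0, 0], [0, 0, 0, 0]]]'

```text
t: 9.1
tool_pos: [0.4861, 0.07, 0.0359]
tool_rot: [-2.046, 2.382, -0.002]
contact_force: [-0.4, -1.2, -5.0]
opening: 0.0304
```

```bash
python3 - <<'E'
from h import *
o,R,y=tool(); cal=viewer.calibration("wrist"); im=viewer.get_image("wrist"); cv2.imwrite("pics/w6.png",im)
print(o["tool_pos"],y)
g=cv2.cvtColor(im,cv2.COLOR_BGR2GRAY)
wy=np.array([.49,.07,.026])
for x in (-.0185,.0185): # predicted pocket corner pixels, tool frame
    print("pred",proj("wrist",o["tool_pos"]+R@np.array([x,-.043,-(.026-o["tool_pos"][2])]),cal))
c=int(280)
for c in (270,300): print("col",c,list(zip(range(150,215),g[150:215,c].tolist())))
for r in (184,188,192): print("row",r,g[r,235:335].tolist())
E
```

```text
[0.4860923  0.07004059 0.03594681] -1.721964251800078
pred [248.60824234 179.146938  ]
pred [321.16297394 179.14977958]
col 270 [(150, 100), (151, 112), (152, 114), (153, 118), (154, 116), (155, 117), (156, 117), (157, 121), (158, 122), (159, 113), (160, 139), (161, 147), (162, 148), (163, 150), (164, 152), (165, 219), (166, 235), (167, 240), (168, 244), (169, 246), (170, 245), (171, 244), (172, 244), (173, 244), (174, 247), (175, 246), (176, 246), (177, 243), (178, 242), (179, 241), (180, 243), (181, 233), (182, 203), (183, 119), (184, 78), (185, 82), (186, 84), (187, 125), (188, 128), (189, 117), (190, 116), (191, 117), (192, 113), (193, 118), (194, 108), (195, 112), (196, 115), (197, 120), (198, 120), (199, 124), (200, 121), (201, 122), (202, 122), (203, 116), (204, 129), (205, 129), (206, 174), (207, 186), (208, 186), (209, 183), (210, 182), (211, 180), (212, 179), (213, 177), (214, 180)]
col 300 [(150, 101), (151, 108), (152, 119), (153, 119), (154, 121), (155, 122), (156, 123), (157, 123), (158, 120), (159, 120), (160, 139), (161, 146), (162, 150), (163, 159), (164, 151), (165,
[... 1344 characters left out ...]
, 124, 119, 123, 124, 119, 115, 122, 122, 125, 129, 122, 115, 121, 121, 124, 122, 123, 131, 130, 129, 129, 132, 128, 134, 122, 112, 110, 114, 160, 221, 230, 241, 246, 246, 245, 243, 242, 241, 239, 239, 238, 237]
row 192 [245, 246, 246, 246, 246, 246, 245, 246, 246, 246, 245, 240, 232, 172, 104, 115, 107, 121, 125, 116, 113, 115, 120, 116, 120, 116, 116, 117, 118, 114, 117, 115, 116, 117, 120, 113, 120, 116, 113, 104, 102, 92, 85, 88, 87, 87, 87, 82, 84, 79, 86, 86, 83, 83, 87, 93, 88, 87, 95, 107, 117, 118, 119, 119, 123, 123, 119, 121, 119, 115, 122, 121, 124, 122, 122, 124, 119, 123, 123, 119, 94, 97, 102, 116, 112, 117, 169, 226, 228, 241, 246, 245, 244, 242, 241, 239, 239, 238, 237, 233]
```

step_arm --moves '[[[-0.13, 0.02, 0, 0], [0, 0, -0.8, 0], [0, 0, -0.7, 0], [0, 0, -0.5, 0], [0, 0, -0.3, 0], [0, 0, 0, 0], [0, 0, 0, 0]]]'

```text
t: 9.73
tool_pos: [0.4834, 0.0702, 0.0113]
tool_rot: [2.047, -2.382, -0.001]
contact_force: [1.0, 0.5, -5.8]
opening: 0.0299
```

step_arm --moves '[[[0, 0, -0.15, 0], [0, 0, 0, 0], [0, 0, 0, 0]]]'

```text
t: 9.98
tool_pos: [0.484, 0.0702, 0.0105]
tool_rot: [-2.047, 2.383, -0.0]
contact_force: [-0.3, 0.0, -6.0]
opening: 0.0303
```

step_arm --moves '[[[0, 0, 0, 0], [0, 0, 0, 0], [0, 0, 0, 0], [0, 0, 1.0, 0], [0, 0, 2.0, 0], [0, 0, 3.0, 0], [0, 0, 4.0, 0], [0, 0, 4.0, 0], [0, 0, 3.0, 0]]]' --grip 0.5

```text
t: 10.73
tool_pos: [0.485, 0.0702, 0.1854]
tool_rot: [-2.045, 2.38, -0.006]
contact_force: [0.6, 0.4, 0.8]
opening: 0.0425
```

```bash
python3 - <<'E'
from h import *
o,R,y=tool(); cal=viewer.calibration("wrist"); im=viewer.get_image("wrist"); cv2.imwrite("pics/w7.png",im)
print(o["tool_pos"],y,o["opening"])
for n,z in [("seated_roller",.024),("roller_a",.024)]:
    for m in mrect("wrist",n,z,cal): print(n,m)
cv2.imwrite("pics/w7c.png",im)
E
```

```text
[0.48495788 0.07023308 0.18544683] -1.7219409620550161 0.04248348434979599
seated_roller (0.72, array([0.4402, 0.1636]), array([0.245, 0.249]), np.float64(1.407), [79.0, 130.0, 336.0, 336.0])
seated_roller (0.66, array([0.3014, 0.1435]), array([0.038, 0.046]), np.float64(1.427), [228.0, 335.0, 266.0, 358.0])
seated_roller (0.6, array([0.4925, 0.131 ]), array([0.032, 0.087]), np.float64(-0.155), [206.0, 149.0, 243.0, 233.0])
roller_a (0.55, array([0.4834, 0.0713]), array([0.032, 0.086]), np.float64(-0.137), [269.0, 152.0, 300.0, 232.0])
```

View pics/w7c.png

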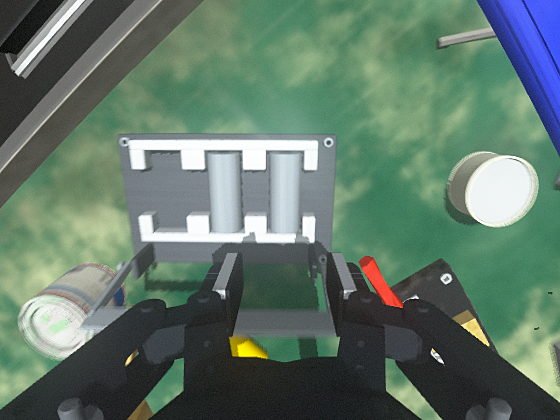

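The roller lies down in the right pocket at (285,193), level with the seated one at (225,190). The relative offset is (9, 60) mm, as it should be. Now roller B.

step_arm --moves '[[[-2.5, -1.0, 3.0, 0], [-3.5, -2.0, 0, -0.03], [-3.5, -2.0, 0, -0.03], [-1.5, -3.5, 0, -0.03], [0, -4.0, 0, -0.03], [0, -4.0, 0, -0.03], [0, -4.0, 0, -0.03], [0, -4.0, 0, -0.03], [0, -4.0, 0, -0.03], [1.5, -3.5, 0, -0.03]]]' --grip 0.45

```text
t: 11.72
tool_pos: [0.3866, -0.2519, 0.2091]
tool_rot: [1.702, -2.639, -0.003]
contact_force: [0.2, 1.0, 0.4]
opening: 0.0468
```

step_arm --moves '[[[2.0, -3.0, 0, -0.01], [2.0, -3.0, 0, 0], [2.1, -3.1, -2, 0], [0, 0, -4, 0], [0, 0, -4, 0], [0, 0, -4, 0], [0, 0, 0, 0], [0, 0, 0, 0], [0, 0, 0, 0]]]'

```text
t: 12.47
tool_pos: [0.45, -0.3408, 0.0723]
tool_rot: [-1.695, 2.645, -0.003]
contact_force: [1.0, -0.1, 1.6]
opening: 0.0472
```

```bash
python3 - <<'E'
from h import *
o,R,y=tool(); cal=viewer.calibration("wrist"); im=viewer.get_image("wrist"); cv2.imwrite("pics/w8.png",im)
print(o["tool_pos"],y,o["opening"])
for n in ["roller_a","short_roller"]:
  for m in mrect("wrist",n,.024,cal): print(n,m)
E
```

```text
[ 0.45001767 -0.34078306  0.07231831] -2.0019224123920525 0.04717347507336907
roller_a (0.89, array([ 0.4498, -0.3396]), array([0.032, 0.092]), np.float64(-0.486), [259.0, 162.0, 313.0, 294.0])
short_roller (0.93, array([ 0.4251, -0.3954]), array([0.034, 0.066]), np.float64(-0.487), [345.0, 181.0, 406.0, 276.0])
```

step_arm --moves '[[[0, 0.05, -1.5, 0], [0, 0, -1.8, 0], [0, 0, -1.8, 0], [0, 0, -0.8, 0], [0, 0, -0.3, 0], [0, 0, 0, 0], [0, 0, 0, 0], [0, 0, 0, 0]]]'

```text
t: 13.28
tool_pos: [0.4503, -0.3406, 0.0103]
tool_rot: [-1.694, 2.645, -0.004]
contact_force: [-0.0, 0.1, 1.4]
opening: 0.0467
```

step_arm --moves '[[[0, 0, 0, 0], [0, 0, 0, 0], [0, 0, 0, 0], [0, 0, 0, 0], [0, 0, 0, 0]]]' --grip 1 --squeeze 60

```text
t: 13.7
tool_pos: [0.4501, -0.3405, 0.0102]
tool_rot: [-1.695, 2.645, -0.003]
contact_force: [-1.3, -0.4, 4.6]
opening: 0.0302
```

step_arm --moves '[[[0, 0, 1.0, 0], [0, 0, 2.0, 0], [0, 0, 2.5, 0], [0, 0, 2.5, 0], [-1.0, 0.5, 2.5, 0], [-1.5, 0.5, 2.5, 0], [0, 0, 0, 0]]]'

```text
t: 14.28
tool_pos: [0.4247, -0.3308, 0.1439]
tool_rot: [-1.694, 2.645, -0.01]
contact_force: [1.3, -0.4, -3.5]
opening: 0.0301
```

```bash
python3 - <<'E'
from h import *
o,R,y=tool(); cal=viewer.calibration("wrist"); im=viewer.get_image("wrist"); cv2.imwrite("pics/w9.png",im)
print(o["tool_pos"],y,o["opening"],o["contact_force"])
for n,z in [("roller_a",.024),("short_roller",.024)]:
  for m in mrect("wrist",n,z,cal): print(n,m)
g=cv2.cvtColor(im,cv2.COLOR_BGR2GRAY); g3=cv2.cvtColor(cv2.imread("pics/w3.png"),cv2.COLOR_BGR2GRAY)
for q in (g3,g): print(q[180:215:1,270].tolist(), q[250,235:335:3].tolist())
E
```

```text
[ 0.42471063 -0.3308084   0.14391312] -2.002226780530906 0.0301416878863287 [ 1.3081795  -0.43535289 -3.47130368]
roller_a (0.69, array([ 0.3514, -0.2981]), array([0.063, 0.195]), np.float64(-0.394), [248.0, 182.0, 324.0, 362.0])
short_roller (0.94, array([ 0.426 , -0.3966]), array([0.033, 0.061]), np.float64(-0.406), [332.0, 136.0, 372.0, 206.0])
[212, 209, 207, 210, 206, 210, 207, 212, 218, 154, 140, 143, 148, 147, 140, 139, 141, 154, 153, 150, 150, 153, 154, 153, 163, 166, 228, 235, 237, 236, 228, 229, 228, 228, 229] [118, 85, 85, 81, 81, 144, 175, 197, 207, 213, 225, 225, 230, 236, 235, 235, 237, 231, 227, 226, 230, 231, 228, 224, 216, 207, 197, 163, 126, 86, 82, 90, 91, 91]
[215, 217, 219, 224, 167, 144, 152, 150, 153, 157, 155, 160, 159, 157, 163, 164, 159, 160, 152, 175, 241, 243, 239, 241, 235, 234, 235, 235, 235, 237, 234, 236, 236, 235, 236] [123, 83, 82, 80, 81, 136, 180, 205, 213, 223, 232, 235, 236, 242, 241, 243, 241, 238, 236, 235, 237, 236, 235, 231, 224, 216, 205, 169, 136, 112, 105, 99, 102, 97]
```

step_arm --moves '[[[-1.2, 3.0, 2.5, 0.03], [-1.2, 3.0, 2.5, 0.03], [-1.2, 3.0, 2.5, 0.03], [-0.5, 3.5, 0.3, 0.03], [-0.5, 3.5, 0, 0.03], [-0.5, 3.5, 0, 0.03], [0, 4.0, 0, 0.03], [0, 4.0, 0, 0.03], [0, 4.0, 0, 0.03], [0, 4.0, 0, 0.01]]]'

```text
t: 15.27
tool_pos: [0.3721, 0.0272, 0.2144]
tool_rot: [2.047, -2.381, -0.004]
contact_force: [2.0, -0.4, -4.0]
opening: 0.03
```

step_arm --moves '[[[2.0, 3.5, 0, 0], [2.0, 3.5, 0, 0], [2.8, 3.2, 0, 0], [2.8, 3.2, 0, 0], [2.8, 3.1, 0, 0], [0, 0, -3.0, 0], [0, 0, -3.5, 0], [0, 0, -3.5, 0], [0, 0, -3.5, 0], [0, 0, 0, 0]]]'

```text
t: 16.1
tool_pos: [0.4881, 0.1874, 0.0703]
tool_rot: [2.036, -2.368, -0.015]
contact_force: [-2.0, -0.4, -6.2]
opening: 0.0303
```

step_arm --moves '[[[0, 0, 0, 0], [0, 0, 0, 0], [0, 0, 0, 0]]]'

```text
t: 16.35
tool_pos: [0.4982, 0.1894, 0.0843]
tool_rot: [-2.045, 2.38, -0.003]
contact_force: [0.3, 0.8, -4.2]
opening: 0.0304
```

step_arm --moves '[[[0.1, 0, -1.5, 0], [0, 0, -1.5, 0], [0, 0, -1.3, 0], [0, 0, 0, 0], [0, 0, 0, 0], [0, 0, 0, 0], [0, 0, 0, 0]]]'

```text
t: 16.93
tool_pos: [0.4983, 0.1892, 0.0402]
tool_rot: [-2.046, 2.381, -0.002]
contact_force: [0.3, 0.4, -3.5]
opening: 0.0302
```

```bash
python3 - <<'E'
from h import *
o,R,y=tool(); cal=viewer.calibration("wrist"); im=viewer.get_image("wrist"); cv2.imwrite("pics/w10.png",im)
print(o["tool_pos"],y,o["opening"])
g=cv2.cvtColor(im,cv2.COLOR_BGR2GRAY)
for x in (-.0185,.0185):
    print("pred",proj("wrist",o["tool_pos"]+R@np.array([x,-.043,-(.026-o["tool_pos"][2])]),cal))
for c in (270,300): print("col",c,list(zip(range(160,215),g[160:215,c].tolist())))
for r in (184,190): print("row",r,list(zip(range(236,262),g[r,236:262].tolist())),list(zip(range(308,334),g[r,308:334].tolist())))
cv2.imwrite("pics/w10c.png",cv2.resize(im[130:340,140:420],(800,600),interpolation=cv2.INTER_CUBIC))
E
```

```text
[0.49834682 0.18917005 0.04017899] -1.721995411175493 0.030182317469570237
pred [249.55941008 177.48902432]
pred [320.27452041 177.49170092]
col 270 [(160, 244), (161, 243), (162, 243), (163, 242), (164, 240), (165, 241), (166, 234), (167, 215), (168, 183), (169, 103), (170, 75), (171, 81), (172, 81), (173, 79), (174, 73), (175, 112), (176, 114), (177, 107), (178, 111), (179, 111), (180, 111), (181, 117), (182, 113), (183, 117), (184, 108), (185, 104), (186, 115), (187, 111), (188, 114), (189, 115), (190, 112), (191, 115), (192, 117), (193, 115), (194, 114), (195, 118), (196, 115), (197, 116), (198, 125), (199, 126), (200, 178), (201, 185), (202, 177), (203, 175), (204, 176), (205, 176), (206, 176), (207, 180), (208, 176), (209, 176), (210, 175), (211, 176), (212, 178), (213, 174), (214, 177)]
col 300 [(160, 243), (161, 243), (162, 242), (163, 241), (164, 241), (165, 239), (166, 236), (167, 218), (168, 193), (169, 125), (170, 96), (171, 101), (172, 97), (173, 125), (174, 132), (175, 129), (176, 125), (177, 120), (178, 126), (179, 123), (180, 126), (181, 121), (182, 121), (183, 118), 
[... 935 characters left out ...]
8, 239), (329, 240), (330, 240), (331, 239), (332, 242), (333, 239)]
row 190 [(236, 234), (237, 236), (238, 237), (239, 237), (240, 238), (241, 236), (242, 238), (243, 238), (244, 242), (245, 238), (246, 228), (247, 217), (248, 170), (249, 91), (250, 96), (251, 104), (252, 112), (253, 111), (254, 109), (255, 109), (256, 112), (257, 114), (258, 110), (259, 115), (260, 109), (261, 109)] [(308, 125), (309, 127), (310, 125), (311, 127), (312, 123), (313, 130), (314, 124), (315, 129), (316, 126), (317, 127), (318, 119), (319, 151), (320, 210), (321, 229), (322, 235), (323, 243), (324, 241), (325, 242), (326, 241), (327, 241), (328, 242), (329, 240), (330, 241), (331, 241), (332, 241), (333, 240)]
```

View pics/w10c.png

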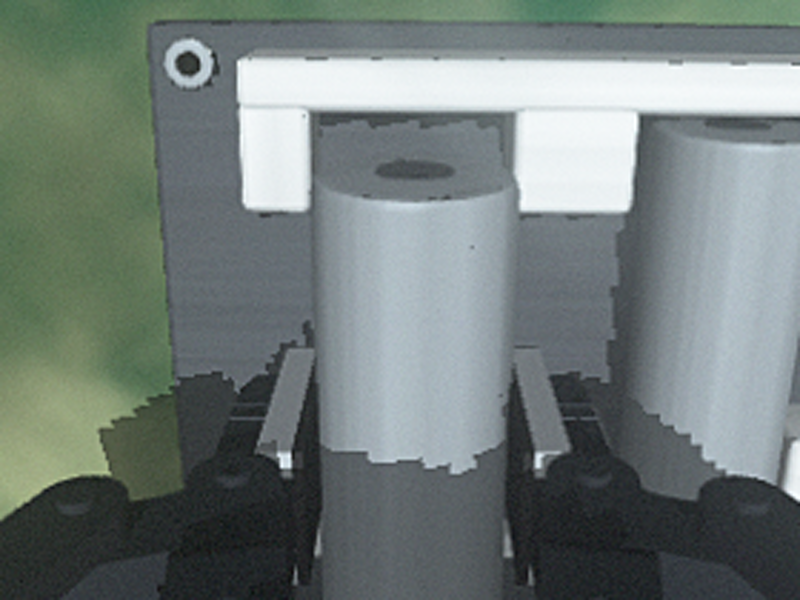

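Held roller B is centred between the tabs, with pocket edges at columns 248 and 320. The pocket wall is about 2 mm farther forward than ideal, so I correct that and lower.

step_arm --moves '[[[0.2, -0.03, 0, 0], [0, 0, -0.8, 0], [0, 0, -0.8, 0], [0, 0, -0.7, 0], [0, 0, -0.5, 0], [0, 0, -0.2, 0], [0, 0, 0, 0], [0, 0, 0, 0], [0, 0, 0, 0]]]'

```text
t: 17.73
tool_pos: [0.4984, 0.1885, 0.0101]
tool_rot: [2.045, -2.38, -0.003]
contact_force: [-10.1, -2.0, 13.6]
opening: 0.0305
```

step_arm --moves '[[[0, 0, 0.4, 0], [-0.15, 0.02, 0, 0], [0, 0, 0, 0], [0, 0, 0, 0], [0, 0, 0, 0]]]'

```text
t: 18.15
tool_pos: [0.4972, 0.1887, 0.0119]
tool_rot: [2.047, -2.382, -0.001]
contact_force: [0.4, -0.2, -3.9]
opening: 0.03
```

```bash
python3 - <<'E'
from h import *
o,R,y=tool(); cal=viewer.calibration("wrist"); im=viewer.get_image("wrist"); cv2.imwrite("pics/w11.png",im)
print(o["tool_pos"],y,o["contact_force"],o["wrist_torque"])
g=cv2.cvtColor(im,cv2.COLOR_BGR2GRAY)
print("pred",proj("wrist",o["tool_pos"]+R@np.array([0,-.043,-(.026-o["tool_pos"][2])]),cal))
for c in (270,300): print("col",c,list(zip(range(160,215),g[160:215,c].tolist())))
E
```

```text
[0.49717843 0.18871706 0.0119232 ] -1.7219364701388562 [ 0.36527373 -0.22019367 -3.94547929] [0.03663289 0.02528168 0.02793001]
pred [284.95047237 190.48768646]
col 270 [(160, 239), (161, 239), (162, 241), (163, 238), (164, 239), (165, 239), (166, 242), (167, 239), (168, 240), (169, 241), (170, 240), (171, 239), (172, 238), (173, 238), (174, 238), (175, 226), (176, 200), (177, 164), (178, 94), (179, 76), (180, 77), (181, 78), (182, 72), (183, 110), (184, 112), (185, 110), (186, 110), (187, 107), (188, 103), (189, 114), (190, 113), (191, 113), (192, 115), (193, 115), (194, 115), (195, 115), (196, 114), (197, 111), (198, 120), (199, 128), (200, 176), (201, 179), (202, 180), (203, 175), (204, 169), (205, 172), (206, 170), (207, 171), (208, 172), (209, 173), (210, 177), (211, 170), (212, 173), (213, 168), (214, 169)]
col 300 [(160, 237), (161, 236), (162, 236), (163, 238), (164, 236), (165, 238), (166, 236), (167, 237), (168, 241), (169, 238), (170, 239), (171, 238), (172, 236), (173, 235), (174, 236), (175, 225), (176, 202), (177, 182), (178, 119), (179, 95), (180, 94), (181, 104), (182, 118), (183, 123), (184, 119), (185, 117), (186, 116), (187, 117), (188, 117), (189, 115), (190, 116), (191, 115), (192, 121), (193, 120), (194, 120), (195, 121), (196, 119), (197, 112), (198, 117), (199, 124), (200, 179), (201, 186), (202, 182), (203, 180), (204, 175), (205, 177), (206, 179), (207, 177), (208, 177), (209, 179), (210, 178), (211, 179), (212, 179), (213, 179), (214, 177)]
```

```bash
python3 - <<'E'
from h import *
o,R,y=tool(); cal=viewer.calibration("wrist"); im=cv2.imread("pics/w11.png")
g=cv2.cvtColor(im,cv2.COLOR_BGR2GRAY)
for c in (415,425): print("col",c,list(zip(range(164,230),g[164:230,c].tolist())))
t=lambda p,z:(R.T@(at_z("wrist",p,z,cal)-o["tool_pos"]))[:2]
print("wall",t((285,177),.026),"B top rim",t((285,200),o["tool_pos"][2]+.0144+.016))
for m in mrect("wrist","seated_roller",.024,cal): print(m)
E
```

```text
col 415 [(164, 238), (165, 238), (166, 242), (167, 241), (168, 243), (169, 244), (170, 244), (171, 245), (172, 241), (173, 239), (174, 240), (175, 240), (176, 234), (177, 207), (178, 186), (179, 135), (180, 70), (181, 78), (182, 84), (183, 77), (184, 81), (185, 94), (186, 110), (187, 118), (188, 123), (189, 115), (190, 122), (191, 140), (192, 167), (193, 177), (194, 170), (195, 167), (196, 167), (197, 169), (198, 169), (199, 167), (200, 169), (201, 168), (202, 171), (203, 168), (204, 166), (205, 167), (206, 169), (207, 170), (208, 163), (209, 163), (210, 169), (211, 172), (212, 167), (213, 171), (214, 171), (215, 169), (216, 169), (217, 168), (218, 168), (219, 168), (220, 167), (221, 176), (222, 168), (223, 171), (224, 167), (225, 171), (226, 171), (227, 171), (228, 175), (229, 171)]
col 425 [(164, 239), (165, 237), (166, 240), (167, 241), (168, 242), (169, 245), (170, 245), (171, 243), (172, 243), (173, 241), (174, 240), (175, 241), (176, 235), (177, 215), (178, 184), (179, 150), (180, 95), (181, 84), (182, 84), (183, 81), (184, 79), (185, 89), (186, 103), (187, 115), (188, 117), (189, 117), (190, 115), (191, 123), (192, 153), (193, 189), (194, 194), (195, 192), (196, 184), (197, 184), (198, 184), (199, 185), (200, 182), (201, 181), (202, 187), (203, 180), (204, 186), (205, 187), (206, 181), (207, 183), (208, 182), (209, 186), (210, 186), (211, 184), (212, 178), (213, 183), (214, 184), (215, 182), (216, 182), (217, 188), (218, 180), (219, 182), (220, 182), (221, 181), (222, 181), (223, 181), (224, 182), (225, 186), (226, 183), (227, 182), (228, 184), (229, 183)]
wall [-4.25970693e-06 -4.88910891e-02] B top rim [-3.25955982e-05 -4.32491162e-02]
(0.8, array([0.4899, 0.1295]), array([0.036, 0.092]), np.float64(-0.215), [368.0, 179.0, 459.0, 353.0])
```

step_arm --moves '[[[0.15, -0.02, 0.1, 0], [0, 0, 0, 0], [0, 0, 0, 0], [0, 0, 0, 0]]]'

```text
t: 18.58
tool_pos: [0.4993, 0.1886, 0.0137]
tool_rot: [-2.047, 2.383, -0.0]
contact_force: [-0.1, -0.4, -4.2]
opening: 0.0301
```

```bash
python3 - <<'E'
from h import *
o,R,y=tool(); cal=viewer.calibration("wrist"); im=viewer.get_image("wrist"); cv2.imwrite("pics/w12.png",im)
g=cv2.cvtColor(im,cv2.COLOR_BGR2GRAY); print(o["tool_pos"],o["contact_force"],o["wrist_torque"])
for c in (270,300,415,425): print(c,g[170:206,c].tolist())
E
```

```text
[0.49930029 0.18862058 0.01372232] [-0.11575045 -0.40198877 -4.22597478] [-0.00815964  0.03095414  0.04048757]
270 [239, 242, 243, 242, 241, 240, 239, 236, 238, 222, 197, 139, 82, 73, 86, 102, 115, 109, 113, 111, 114, 115, 112, 116, 118, 114, 112, 115, 121, 127, 175, 178, 177, 176, 173, 170]
300 [237, 240, 240, 239, 238, 236, 237, 237, 237, 224, 201, 175, 107, 84, 105, 116, 118, 122, 118, 118, 118, 115, 116, 118, 120, 123, 119, 114, 115, 124, 182, 187, 181, 182, 181, 177]
415 [240, 240, 243, 245, 246, 243, 240, 239, 240, 238, 230, 207, 171, 111, 71, 82, 77, 84, 83, 98, 109, 120, 114, 118, 124, 129, 165, 178, 171, 170, 172, 170, 170, 168, 168, 171]
425 [239, 241, 242, 245, 245, 244, 243, 242, 239, 240, 233, 214, 175, 135, 94, 84, 75, 78, 79, 94, 113, 120, 117, 116, 116, 124, 147, 187, 200, 191, 184, 184, 181, 186, 184, 182]
```

step_arm --moves '[[[0, 0, -0.25, 0], [0, 0, 0, 0], [0, 0, 0, 0]]]'

```text
t: 18.88
tool_pos: [0.4989, 0.1885, 0.0109]
tool_rot: [2.047, -2.382, -0.0]
contact_force: [-0.9, 0.3, -3.9]
opening: 0.0302
```

step_arm --moves '[[[0, 0, 0, 0], [0, 0, 0, 0], [0, 0, 0, 0], [0, 0, 1.0, 0], [0, 0, 2.0, 0], [0, 0, 3.0, 0], [0, 0, 4.0, 0], [0, 0, 4.0, 0], [0, 0, 3.0, 0], [0, 0, 0, 0]]]' --grip 0.5

```text
t: 19.72
tool_pos: [0.5039, 0.1897, 0.1916]
tool_rot: [-2.038, 2.372, -0.012]
contact_force: [1.7, -0.2, 1.3]
opening: 0.0425
```

```bash
python3 - <<'E'
from h import *
o,R,y=tool(); cal=viewer.calibration("wrist"); im=viewer.get_image("wrist"); cv2.imwrite("pics/w13.png",im)
print(o["tool_pos"],y,o["contact_force"])
for n in ("seated_roller","roller_a"):
  for m in mrect("wrist",n,.024,cal): print(n,m)
top=viewer.get_image("top"); cv2.imwrite("pics/top2.png",top)
for n,z in (("seated_roller",.024),("roller_a",.024),("short_roller",.024)):
  for m in mrect("top",n,z): print("top",n,m)
for n in ("keeper_hinge","keeper_strip"): 
  for r in nets.pinpoint("wrist",n): print(n,r["confidence"],r["at"])
E
```

```text
[0.50389204 0.18974789 0.19159539] -1.7218165095294975 [ 1.68203053 -0.22711271  1.32687899]
seated_roller (0.97, array([0.4924, 0.1295]), array([0.031, 0.086]), np.float64(-0.16), [328.0, 152.0, 362.0, 233.0])
seated_roller (0.74, array([0.3153, 0.1697]), array([0.029, 0.052]), np.float64(0.686), [303.0, 334.0, 338.0, 358.0])
roller_a (0.73, array([0.5004, 0.1877]), array([0.03 , 0.087]), np.float64(-0.134), [275.0, 151.0, 306.0, 236.0])
roller_a (0.65, array([0.4831, 0.0697]), array([0.033, 0.085]), np.float64(-0.162), [382.0, 151.0, 423.0, 232.0])
top seated_roller (0.84, array([0.2999, 0.1577]), array([0.03, 0.08]), np.float64(0.604), [173.0, 246.0, 192.0, 271.0])
top seated_roller (0.7, array([0.4955, 0.1302]), array([0.03, 0.08]), np.float64(-0.168), [185.0, 179.0, 200.0, 202.0])
top roller_a (0.76, array([0.485 , 0.0695]), array([0.032, 0.082]), np.float64(-0.151), [207.0, 182.0, 222.0, 208.0])
top short_roller (0.81, array([ 0.4261, -0.3987]), array([0.035, 0.062]), np.float64(-0.418), [371.0, 202.0, 386.0, 224.0])
keeper_hinge 0.78 [343.2, 263.1]
```

Both outer rollers are down and in line with the middle one: centres at (.500,.188), (.492,.130) and (.483,.070). Next is the keeper: shut the fingers and go behind the strip.

step_arm --moves '[[[-1.0, -0.5, 3.5, 0], [-3.7, -1.25, 0, 0], [-3.7, -1.25, 0, 0], [-3.7, -1.25, 0, 0], [0, 0, 0, 0], [0, 0, 0, 0], [0, 0, 0, 0]]]' --grip 1

```text
t: 20.75
tool_pos: [0.3785, 0.1462, 0.2162]
tool_rot: [-2.047, 2.382, -0.001]
contact_force: [0.9, 0.6, -0.3]
opening: 0.0002
```

```bash
python3 - <<'E'
from h import *
o,R,y=tool(); cal=viewer.calibration("wrist"); im=viewer.get_image("wrist"); cv2.imwrite("pics/w14.png",im)
print(o["tool_pos"],y,o["opening"],o["contact_force"])
c=np.array([.4935,.129,0]);ex=np.array([.9888,-.1494,0])
for th in (1.57,1.7,1.8,1.9):
  h=c+ex*(-.072)+[0,0,.046]; print(th,[np.round(proj("wrist",h+r*(np.cos(th)*ex+np.sin(th)*np.array([0,0,1])),cal)).tolist() for r in (.06,.084)])
cv2.imwrite("pics/w14c.png",cv2.resize(im,(800,600)))
E
```

```text
[0.37845138 0.14615932 0.21624153] -1.7220894888593596 0.00015108750393539564 [ 0.9183969   0.58708796 -0.27515499]
1.57 [[284.0, 153.0], [284.0, 156.0]]
1.7 [[284.0, 162.0], [284.0, 171.0]]
1.8 [[284.0, 169.0], [284.0, 181.0]]
1.9 [[284.0, 175.0], [284.0, 190.0]]
```

View pics/w14c.png

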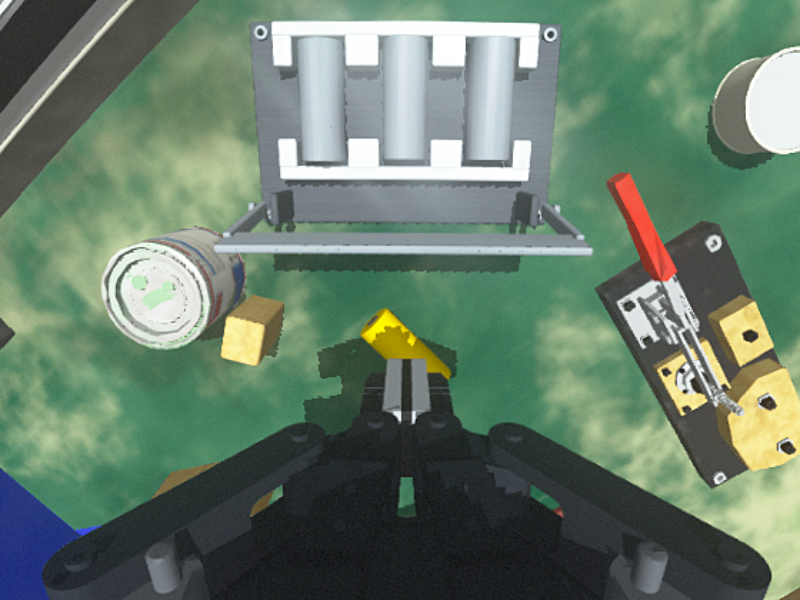

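View: all three rollers lie in their pockets. The strip spans rows 233–253 of the enlarged picture, which gives a keeper angle of about 1.7 rad. The shut fingers are behind it at (405,390). Lower them and push forward.

step_arm --moves '[[[0, 0, -3.0, 0], [0, 0, -3.0, 0], [0, 0, -3.0, 0], [0, 0, -1.5, 0], [0, 0, 0, 0], [0, 0, 0, 0], [0, 0, 0, 0]]]'

```text
t: 21.38
tool_pos: [0.3797, 0.1464, 0.1125]
tool_rot: [-2.047, 2.382, -0.001]
contact_force: [-0.3, 0.4, 0.4]
opening: -0.0
```

step_arm --moves '[[[1.0, -0.15, 0, 0], [1.0, -0.15, 0, 0], [1.0, -0.15, 0, 0], [0.8, -0.12, 0, 0], [0, 0, 0, 0]]]'

```text
t: 21.8
tool_pos: [0.4185, 0.1405, 0.113]
tool_rot: [-2.045, 2.381, -0.003]
contact_force: [-0.1, -0.4, 0.5]
opening: 0.0002
```

step_arm --moves '[[[0.85, -0.13, 0, 0], [0.85, -0.13, 0, 0], [0.95, -0.14, -0.4, 0], [0.95, -0.14, -0.6, 0], [0.75, -0.11, -0.7, 0], [0.75, -0.11, -0.8, 0], [0, 0, 0, 0]]]'

```text
t: 22.38
tool_pos: [0.4679, 0.1323, 0.0851]
tool_rot: [2.046, -2.383, -0.0]
contact_force: [0.3, 0.5, 0.5]
opening: 0.0001
```

```bash
python3 - <<'E'
from h import *
o,R,y=tool(); cal=viewer.calibration("wrist"); im=viewer.get_image("wrist"); cv2.imwrite("pics/w15.png",im)
d=o["tool_pos"]-[.4935,.129,0]; print(d[0]*.9888-d[1]*.1494,o["tool_pos"],o["contact_force"])
viewer.get_image("scene")
for cam in ("wrist","scene"):
  for m in mrect(cam,"keeper_strip",.09,cal if cam=="wrist" else None,.1): print(cam,m)
c=np.array([.4935,.129,0]);ex=np.array([.9888,-.1494,0]);ey=np.array([.1494,.9888,0])
for th in (1.5,1.2,.9,.6,.3,0):
  h=c+ex*(-.072)+[0,0,.046]; print(th,[np.round(proj("wrist",h+s*.09*ey+r*(np.cos(th)*ex+np.sin(th)*np.array([0,0,1])),cal)).tolist() for s in (-1,1) for r in (.06,.084)])
g=cv2.cvtColor(im,cv2.COLOR_BGR2GRAY)
E
```

```text
-0.02578810504734913 [0.46791981 0.13230935 0.08506478] [0.30346854 0.4816891  0.51308737]
wrist (0.94, array([0.4687, 0.134 ]), array([0.049, 0.207]), np.float64(1.415), [74.0, 221.0, 493.0, 306.0])
wrist (0.32, array([0.4934, 0.1303]), array([0.115, 0.185]), np.float64(1.411), [71.0, 97.0, 490.0, 320.0])
scene (0.9, array([0.4647, 0.0932]), array([0.103, 0.155]), np.float64(0.799), [204.0, 234.0, 265.0, 268.0])
1.5 [[460.0, 355.0], [488.0, 391.0], [108.0, 356.0], [80.0, 392.0]]
1.2 [[462.0, 322.0], [493.0, 338.0], [106.0, 322.0], [74.0, 339.0]]
0.9 [[459.0, 286.0], [487.0, 279.0], [109.0, 286.0], [81.0, 279.0]]
0.6 [[450.0, 253.0], [471.0, 228.0], [118.0, 254.0], [97.0, 228.0]]
0.3 [[438.0, 229.0], [450.0, 194.0], [130.0, 229.0], [117.0, 195.0]]
0 [[426.0, 215.0], [431.0, 178.0], [142.0, 215.0], [137.0, 178.0]]
```

step_arm --moves '[[[0.5, -0.07, -0.8, 0], [0.4, -0.06, -0.8, 0], [0.3, -0.05, -0.7, 0], [0.2, -0.03, -0.6, 0], [0.1, 0, -0.4, 0], [0, 0, 0, 0], [0, 0, 0, 0]]]'

```text
t: 23.17
tool_pos: [0.4818, 0.1305, 0.0524]
tool_rot: [2.047, -2.382, -0.001]
contact_force: [1.2, 0.1, -1.4]
opening: 0.0001
```

step_arm --moves '[[[0.3, -0.05, -0.2, 0], [0, 0, -0.2, 0], [0, 0, -0.1, 0], [0, 0, 0, 0], [0, 0, 0, 0]]]'

```text
t: 23.58
tool_pos: [0.4857, 0.1302, 0.0485]
tool_rot: [-2.047, 2.382, -0.001]
contact_force: [0.3, -0.8, 1.3]
opening: 0.0001
```

step_arm --moves '[[[0, 0, -0.2, 0], [0, 0, -0.1, 0], [0, 0, 0, 0], [0, 0, 0, 0]]]'

```text
t: 23.92
tool_pos: [0.4858, 0.1302, 0.0483]
tool_rot: [2.047, -2.382, 0.0]
contact_force: [-9.7, -1.6, 18.3]
opening: -0.0002
```

The strip is at its stop: 18 N at z = 48.3 mm, where the strip's shut top should be 48.5 mm. Withdraw and check.

step_arm --moves '[[[0, 0, 1.0, 0], [0, 0, 2.0, 0], [0, 0, 3.0, 0], [0, 0, 4.0, 0], [0, 0, 4.0, 0], [-2.0, 0, 2.0, 0], [0, 0, 0, 0], [0, 0, 0, 0], [0, 0, 0, 0]]]'

```text
t: 24.67
tool_pos: [0.4645, 0.1302, 0.2039]
tool_rot: [2.046, -2.382, -0.001]
contact_force: [0.1, -0.4, -0.7]
opening: -0.0001
```

```bash
python3 - <<'E'
from h import *
o,R,y=tool(); cal=viewer.calibration("wrist"); im=viewer.get_image("wrist"); cv2.imwrite("pics/w16.png",im)
print(o["tool_pos"],o["contact_force"],np.abs(o["dq"]).max(),o["t"])
c=np.array([.4935,.129,0]);ex=np.array([.9888,-.1494,0]);ey=np.array([.1494,.9888,0]);h=c+ex*(-.072)+[0,0,.046]
for th in (.3,.1,0): print(th,[np.round(proj("wrist",h+s*.102*ey+r*(np.cos(th)*ex+np.sin(th)*np.array([0,0,1]))+[0,0,.0025],cal)).tolist() for s in (-1,1) for r in (.06,.084)])
for n,z in (("keeper_strip",.0485),("seated_roller",.024),("roller_a",.024)):
  for m in mrect("wrist",n,z,cal): print(n,m)
viewer.get_image("top")
for n,z in (("keeper_strip",.0485),("short_roller",.024),("grease_tin",.04),("hex_key",.009),("wood_block",.058)):
  for m in mrect("top",n,z): print("top",n,m)
for cam in("wrist","top"): print(cam,[np.round(at_z(cam,r["at"],.046),4) for r in nets.pinpoint(cam,"keeper_strip")])
E
```

```text
[0.46453736 0.13015783 0.20385725] [ 0.06382954 -0.36750163 -0.67737634] 0.02729236948179806 24.6667
0.3 [[390.0, 181.0], [395.0, 158.0], [173.0, 182.0], [167.0, 158.0]]
0.1 [[386.0, 176.0], [389.0, 152.0], [177.0, 177.0], [173.0, 152.0]]
0 [[384.0, 175.0], [386.0, 150.0], [179.0, 175.0], [176.0, 151.0]]
keeper_strip (0.95, array([0.4634, 0.1353]), array([0.087, 0.202]), np.float64(1.409), [176.0, 148.0, 384.0, 235.0])
seated_roller (0.83, array([0.4928, 0.1302]), array([0.031, 0.083]), np.float64(-0.14), [264.0, 117.0, 296.0, 201.0])
roller_a (0.89, array([0.4832, 0.0698]), array([0.032, 0.083]), np.float64(-0.147), [322.0, 120.0, 354.0, 199.0])
roller_a (0.57, array([0.5015, 0.1893]), array([0.032, 0.082]), np.float64(-0.145), [209.0, 120.0, 243.0, 198.0])
roller_a (0.56, array([0.4921, 0.1292]), array([0.031, 0.084]), np.float64(-0.139), [265.0, 118.0, 297.0, 202.0])
top keeper_strip (0.63, array([0.4701, 0.1307]), array([0.079, 0.204]), np.float64(1.36), [149.0, 187.0, 226.0, 222.0])
top short_roller (0.61, array([ 0.4273, -0.3972]), array([0.031, 0.057]), np.float64(-0.5), [372.0, 203.0, 387.0, 222.0])
top grease_tin (0.85, array([ 0.4544, -0.1409]), array([0.068, 0.074]), np.float64(-0.023), [278.0, 192.0, 301.0, 214.0])
wrist [array([0.4942, 0.1312, 0.046 ])]
top [array([0.4954, 0.1405, 0.046 ]), array([ 0.4543, -0.1438,  0.046 ])]
```

```bash
python3 -c "
from h import *
print(ctrl.finish_job())"
```

```text
the job is handed in; nothing more can be done
None
```

I put one long roller in each outer pocket and folded the keeper down to its stop, then handed the job in at about 25 s of the 67 s allowed. No verdict was reported.

**Rollers:** The last wrist measurements put the three roller centres at (.5015,.1893), (.4928,.1302) and (.4832,.0698). They are in line at 60 mm pitch, with axes within about 0.01 rad of each other, and the same apparent size shows all three lying on the floor.

**Keeper:** It stopped with the fingertips at 48.3 mm, at 18 N. The strip's shut top should be at 48.5 mm. The strip's outline afterwards matched the predicted shut position to about 2 pixels.

**Short roller and tin:** The short roller and the grease tin measure within a few millimetres of where they started.

**Disagreements and gaps:**
- The final picture could not be viewed because the 12-picture limit was reached, so those last checks are numbers only.
- The last top-camera checks found neither the hex key nor the wood block. The arm never came near the hex key and passed well above the block.
- While lowering roller B, an unexpected sideways reading of 10 N made me lift it and re-centre it. The same reading appeared when pressing the keeper, so it most likely came from pressing down on the floor.
- The top camera's keeper point read about 9 mm off along y compared with the wrist camera.

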